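Load the blue batch plate under the holder's spring clip

ROBOT

A 6-joint arm with a two-finger parallel gripper is mounted at the origin on the work surface. World frame = base frame: x ahead of the robot, y to its left, z up, the work surface at z = 0. Lengths are in mm, angles in rad, forces in N, time in s.
With the tool pointing down it reaches from about 350 to 775 mm from the base axis. Payload 7.3 kg.
Tool frame: the origin (TCP) lies between the finger pads; the fingertips stand 8 mm ahead of it and the grasp point (between the pads) lies 11 mm behind it; y points along the fingers, z is the direction in which the jaws open and shut, and the axes are right-handed (so a half turn about y gives the same grasp; the last joint's range is limited). The gripper opens to 92 mm and grips with 3 to 60 N. Pads are 19 mm wide; open, the fingers measure 130 mm over their backs; the gripper's body (75 mm by 190 mm) begins 47 mm behind the grasp point.
Start: joints at [1.119, 0.342, 1.524, -0, 1.275, -0.146], TCP at [158.04, 500.669, 212.741] pointing down, gripper open.
Joint ranges: [-2.53, 2.53], [-0.77, 2.02], [0.04, 2.7], [-1, 4.14], [0.28, 2.66], [-3.11, 3.11]. Speed limits (rad/s): [2.57, 2.57, 3.14, 3.14, 3.14, 3.14].

INTERFACE

Orientations are given as [roll, pitch, yaw] about the fixed x, y, z axes, in that order (R = Rz(yaw) Ry(pitch) Rx(roll)).
In Python, from plant import bot, vision, job gives the robot as it stands. The module is installed in compiled form; this text tells all that it offers.
- The arm moves only by the tool arm_command, never from a script. Its argument "deltas" is a list of rows, each a list of 4 numbers: the shift along the tool's x, y, z in m, then the turn about the tool's y in degrees. In form: [[x, y, z, twist], ...]. A call has 1 to 5 rows; each row shifts and turns the commanded pose from where the row before left it, along the tool's axes as they then stand; what a row does not reach is not made up. A row lasts 1/10 s, in which the tool goes at most 50 mm and 8.59 degrees, less where a joint would pass 70% of its speed; a pose out of reach is approached as far as the arm can. A call is refused whole if a number of a shift passes 0.05 or a number of a turn 8.59, either way. A call with a gripper value outside its range is refused whole. "claw" is the closure in counts, from 0 (fully open) to 255 (shut), set as the call begins (left out, the last holds). The fingers move at their own pace and stop on an object; the grip force is fixed at half the most. Time passes only in rows, so rows that do not move let the fingers close. It gives the time, the measured TCP pose, the force and the opening at its end, in the units of the state.
- bot.get_obs(): the state, without advancing time (a new reading comes with each control period).
- vision.capture(name): name is "scene" or "top" or "wrist"; returns a dict with "img" (420x560x3 uint8, red, green, blue), "camera_matrix" (3x3 intrinsics, pixels), "world_to_cam" (4x4, takes a point from world to camera coordinates); the wrist camera has in their place "mount" (4x4, takes a point from camera to tool coordinates, whose origin is the TCP and whose axes are the tool frame's). Camera axes: x right, y down, z forward; pixel columns grow to the right and rows downward; lengths in mm; the calibration is good to about 2 mm. A picture is of the moment at which its call begins: read the wrist's pose just before it. There is no depth.
- job.close_job(): hands the job in, once; it reports no verdict.
Trained networks look in a picture, given as the dict that the camera call returned (one of the last four; its "shot" number tells which), for a name from the list of things; names that differ only in an ending like _2 or _b are one class to them, and where a whole thing is asked for, a point or a joint stands for the part that bears it (a point fixed in the world has none). Each returns a list of dicts, best first, with "confidence" (0 to 1); they miss things now and then, are a little off and sometimes report something else, mostly with a low value. They report only what shows in the picture. A call takes as long as a camera call. They do not tell look-alikes from the thing itself.
- vision.find_in(picture, name): "xyz" ([x, y, z] in mm, in the coordinates of the camera as it stood for that picture, good to about 4 mm: the middle of the surface that is visible of it).
- vision.regions_of(picture, name): "mask" (420x560 bool, what is visible of it).
The state is a dict: "time": time; "joint_positions": joint angles; "dq": joint speeds; "tau": joint torques, N m; "tool_pos": TCP position; "tcp_rot": TCP orientation; "contact_force": force on the tool from outside, world axes, zero at the start; "moment": the same for the moment, N m; "grip_width": finger opening in mm.
Only numpy, scipy, OpenCV 4.12 (cv2) and the standard library are available. Lean on these libraries where they do the work, as an engineer would, in place of code of your own. Each camera call takes 0.05 s, during which the arm holds its last target. There are 200 camera calls.

TASK

The packing bench is changing over to the blue batch. Raise the holder's spring clip by its red bar until it stays up; slide the blue plate, the end with the white panel first, between the rails until it rests against the brass end stop, keeping a light push of about 5 to 10 newtons on the stop for half a second (never more than 25); then guide the bar back down under control, so that the clip does not snap shut, onto the plate without bearing down on it (again never more than 25 newtons) and let go. Leave the yellow plate and everything else on the bench where they are.

Things in the scene. Friction and masses are not known exactly. Their poses are not given: they have to be found in the camera images.
- board: Clip holder: grey metal bed 340 x 114 x 12 mm, fixed to the bench. Origin on the bench surface on the bed's centre line; the bed runs from x = -190 to +150 mm, upper face at z = 12 mm. +x: the direction in which a plate is slid in; y across; z up.
- rail_mouth (a point): Middle of the mouth between the holder's two aluminium rails, on the bed's face (holder x = -20, y = 0, z = 12 mm). The rails, 10 mm tall, run from here 110 mm in +x with 70 mm clear between them; for 30 mm before here they flare out to about 80 mm clear. Axes as the holder's.
- stop_zone (a point): On the bed between the rails under the clip, holder x = 79, y = 0, z = 12 mm (fixed). The face of the brass end stop (56 mm wide, 9 mm tall, looking to -x) lies within 9 mm of this point before or beyond it along x: it is set differently each time, clamped (150 N) and not measured. Find it by feel.
- clip (a joint): Spring clip's angle about its hinge, rad: 0 down on the empty bed (start), about 0.07 down on a plate, 0.9 fully up. Over-centre spring: below 0.45 it drives the clip shut (about 5 N at the bar when down, fading to zero at 0.45), above 0.45 it drives it up and holds it up at 0.9. Let go well below 0.45 it snaps shut at up to 5 rad/s; closing faster than 2 rad/s above 0.12 is a snap.
- clip_bar (a point): Middle of the clip's red round bar, 9 mm thick, 58 mm long along holder y, on two posts (41 mm clear between) 45 mm above the clip's steel leaf. Holder x, z: 34, 71 mm down; 96, 109 mm up. It turns between fingers: pinch it from above, fingers closing along holder x, and lead it round its arc. With the clip up the leaf leans near on the -x side: do not open the fingers beyond 45 mm there.
- clip_hinge (a point): The clip's hinge axis (along holder y), at holder x = 104, z = 26 mm. The bar is 83 mm from it and goes up and towards +x as the clip is raised (rotation about holder +y). The clip's rounded lip, 68 mm from the hinge on the -x side, presses on the plate; with the clip up it is about 70 mm above the bench.
- blue_plate_grip (a point): Centre of the upright grip of the blue batch plate (rigid plastic, 0.13 to 0.25 kg, flat on the bench at first). Plate 170 mm long (x), 66 wide (y), 6 thick. Grip: 40 mm along x, 10 thick along y, 46 tall, centre 29 mm above the plate's underside. +x points to the leading end with the white panel, whose edge is 140 mm from here; the other end is 30 mm behind.
- yellow_plate_grip (a point): The same point of a yellow plate of the same size and shape, which stays. The two plates lie side by side, in either order.
- green_jar: Green jar with white cap, 76 mm diameter, 85 mm tall; origin under its centre. Stays.
- white_jar: White jar with black cap, 68 mm diameter, 75 mm tall; origin under its centre. Stays.
- amber_bottle: Amber bottle, 56 mm diameter, 160 mm tall; origin under its centre. Stays.
- tape_roll: Roll of brown tape lying flat, 100 mm diameter, 48 mm tall; origin under its centre. Stays.
- brush: Brush lying on the bench; origin under its middle. Stays.
- carton: Closed cardboard carton 100 x 130 x 80 mm; origin under its centre. Stays.
- parts_tray: Black two-part tray 140 x 100 x 50 mm; origin under its centre. Stays.
Not all that is in view belongs to the job. Of the things that look like the part that bears blue_plate_grip, take the one that is farthest to the robot's right at the start.

How it is judged:
By the outcome, as a careful person would: the job done as asked, in the order asked, and still so for the second after the job is handed in, with the robot touching nothing.
It also fails if it takes over 72 s, if anything falls off the work surface, if the arm or the gripper's body presses on something with over 40 N, if the wrist force passes 120 N, or if a joint passes its speed limit or range.

## Working session

There is one attempt and no reset: what is moved stays moved. The work goes in short steps, Python scripts to look and compute and a tool call to move; the robot and the scene stay as the last step left them, time stands still between calls to the robot, and variables do not carry over. Pictures are saved under pics/ and viewed, about 8 in all and at most 12, crops included, and the job is handed in when it is done.

Besides the shell and the picture viewer there is one more tool, called after "Emit:" as name(argument=value, ...), one argument or row to a line, values as JSON. arm_command: Moves the arm, as the interface text tells. Its arguments: {"type":"object","properties":{"deltas":{"type":"array","items":{"type":"array","items":{"type":"number"}}},"claw":{"type":"number"}},"required":["deltas"]}

```bash
ls; mkdir -p pics
cat > h.py <<'E'
import numpy as np, cv2
from scipy.spatial.transform import Rotation as R
from plant import bot, vision, job
def cap(name, save=None):
    o=bot.get_obs(); p=vision.capture(name)
    if name=="wrist":
        T=np.eye(4); T[:3,:3]=R.from_euler('xyz',o['tcp_rot']).as_matrix(); T[:3,3]=o['tool_pos']
        p['c2w']=T@np.array(p['mount'])
    else: p['c2w']=np.linalg.inv(p['world_to_cam'])
    if save: cv2.imwrite('pics/'+save, p['img'][:,:,::-1])
    return p
def w(p,x): return (p['c2w']@np.append(x,1))[:3]
def ray(p,uv,z):
    d=p['c2w'][:3,:3]@np.linalg.inv(p['camera_matrix'])@np.array([uv[0],uv[1],1.]); o=p['c2w'][:3,3]
    return o+d*(z-o[2])/d[2]
def px(p,X):
    c=np.linalg.inv(p['c2w'])@np.append(X,1); c=np.array(p['camera_matrix'])@c[:3]; return c[:2]/c[2]
def find(p,n):
    return [(round(d['confidence'],2),np.round(w(p,d['xyz']),0).tolist()) for d in vision.find_in(p,n)]
E
python3 - <<'E'
from h import *
o=bot.get_obs(); print({k:np.round(v,3).tolist() for k,v in o.items()})
p=cap('top','top1.png'); s=cap('scene','scene1.png')
print(R.from_euler('xyz',o['tcp_rot']).as_matrix().round(3))
for n in ['board','clip_bar','blue_plate_grip','yellow_plate_grip','rail_mouth','clip_hinge','stop_zone','clip']:
  for q in (p,s):
    try: print(n,find(q,n))
    except Exception as e: print(n,e)
cv2.imwrite('pics/a.png',cv2.resize(np.vstack([p['img'],s['img']])[:,:,::-1],(400,600)))
E
```

```text
pics
{'time': 0.0, 'joint_positions': [1.119, 0.343, 1.525, -0.0, 1.275, -0.146], 'dq': [0.002, 0.0, 0.0, 0.0, 0.0, 0.0], 'tau': [-0.001, -43.124, -24.422, 0.072, 0.056, -0.0], 'tool_pos': [157.842, 500.247, 212.029], 'tcp_rot': [-1.572, 0.0, -0.306], 'contact_force': [-0.235, -0.213, -0.136], 'moment': [0.022, -0.032, -0.064], 'grip_width': 91.931}
[[ 0.954 -0.001  0.301]
 [-0.301 -0.001  0.954]
 [-0.    -1.    -0.002]]
board [(0.89, [484.0, 87.0, 13.0])]
board [(0.74, [496.0, 74.0, 12.0])]
clip_bar [(0.92, [495.0, 163.0, 29.0])]
clip_bar [(0.79, [498.0, 152.0, 26.0])]
blue_plate_grip [(0.92, [272.0, -240.0, 8.0]), (0.73, [561.0, -314.0, 9.0]), (0.59, [483.0, 90.0, 17.0])]
blue_plate_grip [(0.82, [569.0, -315.0, 2.0]), (0.5, [331.0, 359.0, 16.0])]
yellow_plate_grip [(0.84, [443.0, -333.0, 10.0])]
yellow_plate_grip [(0.62, [454.0, -339.0, 8.0]), (0.42, [494.0, 74.0, 8.0]), (0.29, [786.0, 8.0, 68.0]), (0.18, [330.0, 363.0, 17.0])]
rail_mouth [(0.72, [484.0, 86.0, 17.0])]
rail_mouth [(0.62, [492.0, 72.0, 11.0])]
clip_hinge [(0.73, [484.0, 94.0, 11.0])]
clip_hinge []
stop_zone [(0.66, [479.0, 85.0, 10.0]), (0.51, [445.0, -334.0, 5.0])]
stop_zone [(0.89, [495.0, 70.0, 12.0]), (0.21, [766.0, -78.0, 94.0])]
clip [(0.58, [501.0, 165.0, 33.0])]
clip [(0.53, [501.0, 152.0, 26.0])]
```

View pics/top1.png

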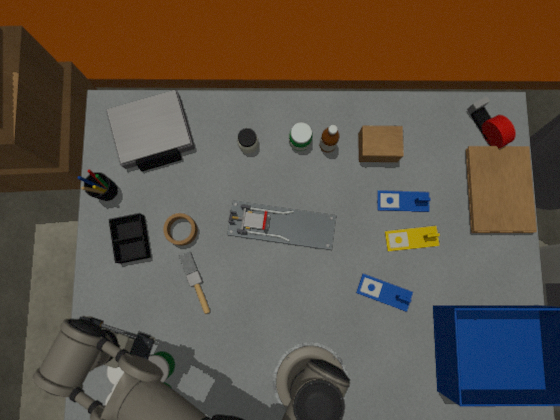

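View pics/scene1.png

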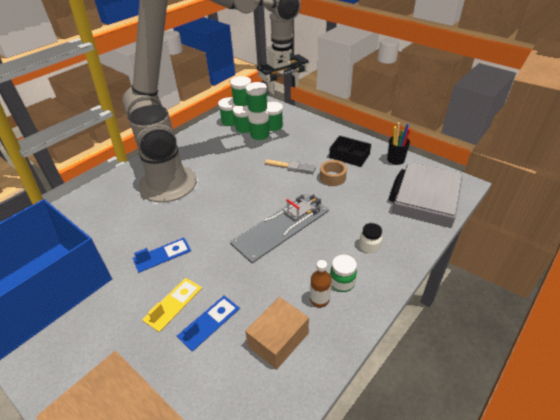

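The top view shows the holder at about (282,226), with its mouth to the right and the clip at (255,218) on the left. The plates' panels face left: blue next to yellow at (403,201), and a second blue look-alike at (385,291). The blue plate farthest to the robot's right (most negative y) is the one at (403,201).

Run:
```python
from h import *
p=cap('top'); 
for n,z in (('board',12),('blue_plate_grip',6),('yellow_plate_grip',6),('clip_bar',30)):
  for d in vision.regions_of(p,n):
    m=d['mask'].astype(np.uint8); 
    if m.sum()<30: continue
    pts=np.argwhere(m)[:,::-1]
    W=np.array([ray(p,q,z)[:2] for q in pts]).astype(np.float32)
    r=cv2.minAreaRect(W); print(n,round(d['confidence'],2),m.sum(),np.round(pts.mean(0)),np.round(r[0],1),np.round(r[1],1),round(r[2],2))
    print(cv2.boxPoints(r).round().tolist())
img=p['img'].astype(int)
for nm,mk in (('red',(img[...,0]>140)&(img[...,1]<80)&(img[...,2]<80)),('white',(img.min(2)>190))):
  n,l,st,c=cv2.connectedComponentsWithStats(mk.astype(np.uint8))
  for i in range(1,n):
    if st[i,4]>8: print(nm,st[i,4],c[i].round(1),ray(p,c[i],70 if nm=='red' else 6).round(1))
print(np.array(cap('wrist')['mount']).round(3))
```

```text
board 0.6 3750 [282. 225.] [485.6  87.3] [341.6 118.5] 81.6
[[402.0, -73.0], [519.0, -90.0], [569.0, 248.0], [452.0, 265.0]]
blue_plate_grip 0.95 1086 [385. 292.] [ 269.9 -240.1] [171.4  66.2] 70.52
[[210.0, -310.0], [273.0, -332.0], [330.0, -170.0], [267.0, -148.0]]
blue_plate_grip 0.64 1032 [403. 200.] [ 566.5 -315. ] [171.4  66.8] 88.07
[[530.0, -399.0], [597.0, -402.0], [603.0, -230.0], [536.0, -228.0]]
blue_plate_grip 0.23 3660 [281. 225.] [486.9  88.7] [343.3 115. ] 81.8
[[406.0, -73.0], [519.0, -89.0], [568.0, 250.0], [454.0, 267.0]]
yellow_plate_grip 0.94 1056 [412. 238.] [ 443.4 -337.2] [ 65.8 175.4] 5.77
[[402.0, -253.0], [420.0, -428.0], [485.0, -421.0], [467.0, -247.0]]
clip_bar 0.82 362 [257. 220.] [496.4 172. ] [54.7 89.3] 0.04
[[469.0, 217.0], [469.0, 127.0], [524.0, 127.0], [524.0, 217.0]]
red 217 [504.  125.4] [ 801.5 -632.    70. ]
red 28 [264.2 219.3] [494.5 141.4  70. ]
[[ 1.00000e-03  9.64000e-01  2.64000e-01 -7.00070e+01]
 [ 1.00000e-03 -2.64000e-01  9.64000e-01 -1.72376e+02]
 [ 1.00000e+00 -1.00000e-03 -1.00000e-03  8.56000e-01]
 [ 0.00000e+00  0.00000e+00  0.00000e+00  1.00000e+00]]
```

Emit:
arm_command(
  deltas=[
    [0,0,0,-4.6],
    [0,0,0,-4.6],
    [0.032,0.003,-0.0255,0],
    [0.032,0.003,-0.0255,0],
    [0.032,0.003,-0.0255,0],
  ],
)

```text
time: 1.7
tool_pos: [242.5, 410.1, 203.6]
tcp_rot: [-1.571, -0.0, -0.144]
contact_force: [-0.3, -0.1, -0.3]
grip_width: 92.0
```

Emit:
arm_command(
  deltas=[
    [0.032,0.003,-0.0255,0],
    [0.032,0.003,-0.0255,0],
    [0.032,0.003,-0.0255,0],
    [0.032,0.003,-0.0255,0],
    [0.032,0.003,-0.0255,0],
  ],
)

```text
time: 2.2
tool_pos: [382.8, 260.5, 188.8]
tcp_rot: [-1.57, -0.001, -0.145]
contact_force: [0.4, 0.9, 0.5]
grip_width: 91.6
```

Emit:
arm_command(
  deltas=[
    [0.032,0.003,-0.0255,0],
    [0.032,0.003,-0.0255,0],
    [0.032,0.003,-0.0255,0],
    [0.032,0.003,-0.0255,0],
    [0,0,0,0],
  ],
)

```text
time: 2.7
tool_pos: [496.6, 138.9, 176.2]
tcp_rot: [-1.572, -0.001, -0.15]
contact_force: [-0.5, 0.0, -0.3]
grip_width: 91.8
```

Run:
```python
from h import *
p=cap('wrist','w1.png'); o=bot.get_obs(); print(o['time'],o['tool_pos'],o['tcp_rot'],o['contact_force'],o['joint_positions'])
img=p['img'].astype(int)
mk=(img[...,0]>110)&(img[...,1]<70)&(img[...,2]<70)
n,l,st,c=cv2.connectedComponentsWithStats(mk.astype(np.uint8))
for i in range(1,n):
    if st[i,4]>30:
        q=np.argwhere(l==i)[:,::-1]; a,b=q[q[:,1].argmin()],q[q[:,1].argmax()]
        print(st[i],c[i].round(1),ray(p,c[i],71).round(1), ray(p,a,71).round(1),ray(p,b,71).round(1))
def H(x,y,z,o=(489,107.8),t=np.radians(81.7)):
    return np.array([o[0]+x*np.cos(t)-y*np.sin(t),o[1]+x*np.sin(t)+y*np.cos(t),z])
for h in [(34,0,71),(-20,35,22),(-20,-35,22),(90,35,22),(90,-35,22),(-190,57,12),(-190,-57,12),(150,57,12),(150,-57,12)]: print(h,px(p,H(*h)).round())
```

```text
2.75 [494.81219024 140.58796797 176.22629965] [-1.57093079e+00  4.08203667e-04 -1.48925404e-01] [-0.06874251  0.81147447  0.38889011] [ 1.27765312e-01  3.55945809e-01  1.61006176e+00 -1.93246740e-05
  1.17601450e+00 -1.29409820e+00]
[282 169  11  66 605] [287.1 200.9] [491.9 143.1  71. ] [464.2 145.5  71. ] [521.6 135.9  71. ]
(34, 0, 71) [286. 203.]
(-20, 35, 22) [231. 158.]
(-20, -35, 22) [234. 225.]
(90, 35, 22) [342. 157.]
(90, -35, 22) [339. 225.]
(-190, 57, 12) [ 61. 135.]
(-190, -57, 12) [ 81. 242.]
(150, 57, 12) [401. 133.]
(150, -57, 12) [392. 241.]
```

View pics/w1.png

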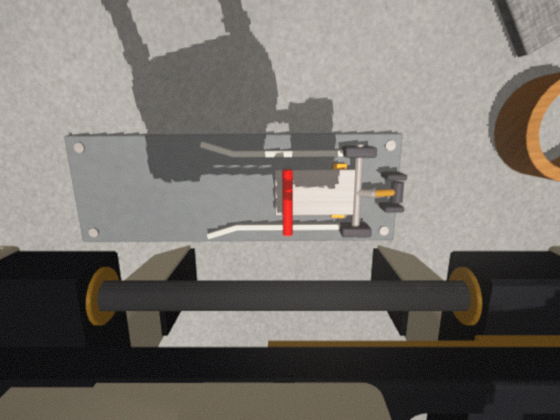

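The wrist view shows the bed corners at about (66,136), (401,133), (393,241) and (85,243). The red bar is at (288,202), within a few pixels of prediction. I'll fit the holder pose from the bed edges.

Run:
```python
from h import *
from scipy.optimize import least_squares
p=cap('wrist')
g=cv2.cvtColor(p['img'],cv2.COLOR_RGB2GRAY)
cor=np.array([[66,136],[401,133],[393,241],[85,243]],np.float32).reshape(-1,1,2)
cv2.cornerSubPix(g,cor,(6,6),(-1,-1),(3,50,.01)); print(cor.reshape(-1,2).round(1).tolist())
hp=[(-190,57),(150,57),(150,-57),(-190,-57)]
W=np.array([ray(p,c,12)[:2] for c in cor.reshape(-1,2)])
print(W.round(1).tolist())
def f(v):
    c,s=np.cos(v[2]),np.sin(v[2]); return np.ravel([[v[0]+x*c-y*s,v[1]+x*s+y*c] for x,y in hp]-W)
r=least_squares(f,[489,108,1.426]); print(r.x, np.degrees(r.x[2]), r.fun.round(1))
v=r.x;c,s=np.cos(v[2]),np.sin(v[2]); print('bar',v[0]+34*c,v[1]+34*s)
```

```text
[[67.5999984741211, 135.39999389648438], [399.5, 135.39999389648438], [393.0, 241.0], [85.0, 243.0]]
[[404.2, -64.0], [454.0, 264.6], [565.4, 251.2], [517.4, -82.1]]
[488.14031542 112.21997142   1.42480909] 81.63554766627095 [-0.1 -3.5 -0.4  4.3  1.   1.2 -0.5 -2. ]
bar 493.08626932181727 145.85830580540647
```

Emit:
arm_command(
  deltas=[
    [-0.002,0.025,0.002,0],
    [0,0.03,0,0],
    [0,0.03,0,0],
    [0,0.02,0,0],
    [0,0.01,0,0],
  ],
  claw=130,
)

```text
time: 3.3
tool_pos: [490.2, 145.6, 60.3]
tcp_rot: [-1.571, 0.003, -0.144]
contact_force: [0.8, 0.1, 0.1]
grip_width: 56.6
```

Run:
```python
from h import *
p=cap('wrist'); o=bot.get_obs(); print(o['tool_pos'],o['contact_force'],o['grip_width'])
cv2.imwrite('pics/w2.png',p['img'][100:420,100:480,::-1])
```

```text
[490.04460758 145.41034702  59.67445012] [-1.11442957 -0.37911262 -1.01244667] 52.70869730626007
```

View pics/w2.png

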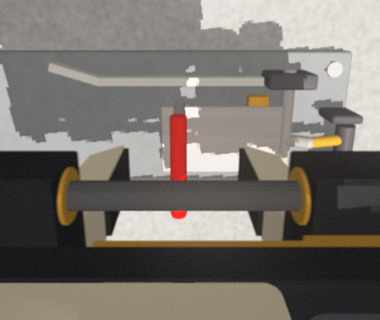

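The bar at crop (178,165) is between the fingers, slightly left of centre, so I'll close.

Emit:
arm_command(
  deltas=[
    [0.002,0,-0.001,0],
    [0,0,0,0],
    [0,0,0,0],
    [0,0,0,0],
    [0,0,0,0],
  ],
  claw=255,
)

```text
time: 3.85
tool_pos: [494.1, 143.3, 62.2]
tcp_rot: [-1.57, -0.001, -0.145]
contact_force: [-0.5, -0.2, 0.0]
grip_width: 12.6
```

Emit:
arm_command(
  deltas=[
    [0,0,0,0],
    [0,0,0,0],
    [0,0,0,0],
  ],
)

```text
time: 4.15
tool_pos: [493.9, 143.3, 61.7]
tcp_rot: [-1.571, 0.0, -0.145]
contact_force: [0.2, 0.3, 1.3]
grip_width: 0.9
```

Run:
```python
from h import *
p=cap('wrist'); o=bot.get_obs(); print(o['tool_pos'],o['contact_force'],o['grip_width'])
s=cap('scene')
a=cv2.resize(p['img'][150:420,130:430,::-1],(600,540))
b=cv2.resize(s['img'][150:270,220:340,::-1],(200,200),interpolation=cv2.INTER_CUBIC)
a[:200,400:]=b
cv2.imwrite('pics/w3.png',a)
T=np.eye(4);T[:3,:3]=R.from_euler('xyz',o['tcp_rot']).as_matrix();T[:3,3]=o['tool_pos']
for q in [(0,-11,0),(0,8,0),(-9,8,0),(9,8,0)]: print(q,px(p,(T@np.array([*q,1]))[:3]).round())
img=p['img'].astype(int)
mk=(img[...,0]>110)&(img[...,1]<70)&(img[...,2]<70)
q=np.argwhere(mk)[:,::-1]; print(q.min(0),q.max(0),q.mean(0))
```

```text
[493.87854402 143.29763223  61.75201889] [0.5779818  0.18643073 0.24938586] 0.34571901868686716
(0, -11, 0) [283. 260.]
(0, 8, 0) [283. 247.]
(-9, 8, 0) [283. 233.]
(9, 8, 0) [283. 261.]
[274 206] [289 270] [281.63826607 227.40209268]
```

View pics/w3.png

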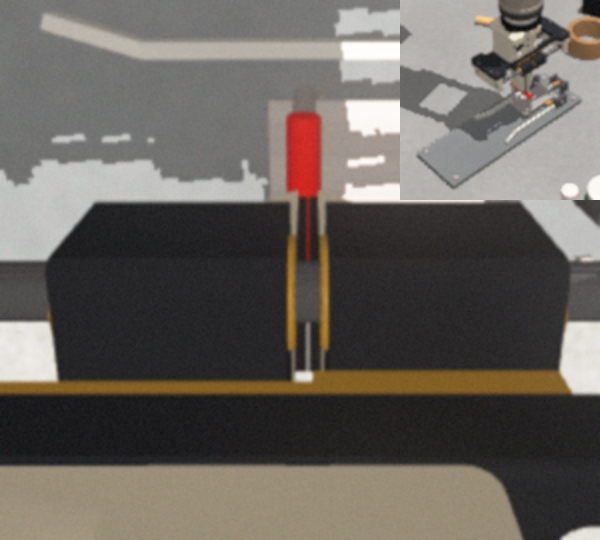

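Run:
```python
from h import *
p=cap('wrist'); K=np.array(p['camera_matrix']); print(K.round(1).tolist())
def P(pos,rot):
    T=np.eye(4);T[:3,:3]=R.from_euler('xyz',rot).as_matrix();T[:3,3]=pos
    return K@np.linalg.inv(T@np.array(p['mount']))[:3]
P1=P([494.81,140.59,176.23],[-1.57093,.0004,-.1489]);P2=P([490.04,145.41,59.67],[-1.571,.001,-.1445])
o=bot.get_obs(); P3=P(o['tool_pos'],o['tcp_rot'])
im1=cv2.imread('pics/w1.png');im2=cv2.imread('pics/w2.png')
def ends(im,off):
    m=(im[...,2]>110)&(im[...,1]<70)&(im[...,0]<70); q=np.argwhere(m)[:,::-1]
    a=q[q[:,1]<=q[:,1].min()+3].mean(0)+off; b=q[q[:,1]>=q[:,1].max()-3].mean(0)+off
    r=q[len(q)//2-200:len(q)//2+200]
    return a,b
a1,b1=ends(im1,[0,0]);a2,b2=ends(im2,[100,100]);a3,b3=ends(p['img'][:,:,::-1],[0,0])
print(a1,b1,a2,b2,a3)
for x,y,A,B in((a1,a2,P1,P2),(b1,b2,P1,P2),(a1,a3,P1,P3)):
    X=cv2.triangulatePoints(A,B,x.astype(float),y.astype(float)); print((X[:3]/X[3]).ravel().round(1))
# scene view
s=cap('scene'); t=cap('top')
for c in (s,t):
  img=c['img'].astype(int); mk=(img[...,0]>130)&(img[...,1]<80)&(img[...,2]<80); mk[:150]=0;mk[300:]=0;mk[:,:200]=0; mk[:,350:]=0
  q=np.argwhere(mk)[:,::-1]; print(len(q), q.min(0),q.max(0),px(c,[491,143,71]).round(1),px(c,[491,143,50]).round(1))
```

```text
[[327.2, 0.0, 283.5], [0.0, 327.2, 213.7], [0.0, 0.0, 1.0]]
[287.         170.76470588] [287.11428571 232.45714286] [277.94444444 215.68518519] [278.22727273 315.31818182] [281.15686275 207.78431373]
[462.1 148.1  83.8]
[513.8 140.5  84.9]
[461.3 148.2  89.6]
82 [294 205] [329 285] [292.1 202.8] [292.2 207.5]Traceback (most recent call last):
  File "<stdin>", line 22, in <module>
    return umr_minimum(a, axis, None, out, keepdims, initial, where)
ValueError: zero-size array to reduction operation minimum which has no identity
```

The fingers read shut (0.35 mm), but the bar still shows at the pads. A small 5 mm lift along the arc should show whether it is held; a fall from this low does not count as a snap.

Emit:
arm_command(
  deltas=[
    [0,-0.0026,0.0017,0],
    [0,-0.0025,0.0018,0],
    [0,0,0,0],
  ],
)

```text
time: 4.7
tool_pos: [494.7, 147.1, 67.3]
tcp_rot: [-1.57, -0.001, -0.145]
contact_force: [-0.4, 0.5, -0.2]
grip_width: 0.4
```

Run:
```python
from h import *
p=cap('wrist'); o=bot.get_obs(); print(o['tool_pos'],o['contact_force'],o['grip_width'])
s=cap('scene')
a=cv2.resize(p['img'][190:310,230:330,::-1],(500,600),interpolation=cv2.INTER_CUBIC)
c=px(s,o['tool_pos']).astype(int); print(c)
b=cv2.resize(s['img'][c[1]-45:c[1]+45,c[0]-22:c[0]+22,::-1],(293,600),interpolation=cv2.INTER_CUBIC)
cv2.imwrite('pics/w4.png',np.hstack([a,b]))
```

```text
[494.56211995 146.99091925  67.08250041] [ 0.31675857 -0.01713221  0.13909542] 0.5084984066904266
[293 203]
```

View pics/w4.png

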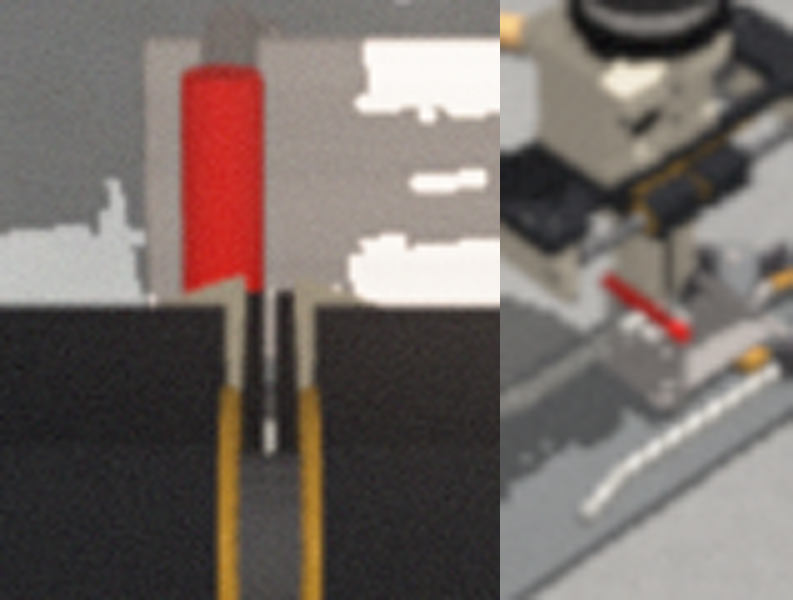

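The scene crop and the wrist crop both show the bar in front of or below the fingertips, about 5 mm towards holder -x, and not held. The fingertips' image row suggests they end higher than I assumed. I'll open, re-centre and go lower; the leaf at z≈26 is still clear.

Emit:
arm_command(
  deltas=[
    [0,-0.01,-0.0047,0],
    [0,0,0,0],
    [0,0,0,0],
    [0,0,0,0],
    [0,0,0,0],
  ],
  claw=130,
)

```text
time: 5.3
tool_pos: [493.6, 142.1, 76.7]
tcp_rot: [-1.571, 0.0, -0.145]
contact_force: [0.8, 0.4, 0.2]
grip_width: 35.6
```

Emit:
arm_command(
  deltas=[
    [0,0.01,0,0],
    [0,0.01,0,0],
    [0,0.007,0,0],
    [0,0.005,0,0],
    [0,0,0,0],
  ],
)

```text
time: 5.8
tool_pos: [493.1, 142.1, 43.8]
tcp_rot: [-1.571, 0.002, -0.145]
contact_force: [-0.1, 0.7, 0.4]
grip_width: 45.2
```

Emit:
arm_command(
  deltas=[
    [0,0,0,0],
    [0,0,0,0],
    [0,0,0,0],
    [0,0,0,0],
    [0,0,0,0],
  ],
  claw=255,
)

```text
time: 6.3
tool_pos: [493.8, 142.1, 45.0]
tcp_rot: [-1.571, -0.0, -0.145]
contact_force: [-0.0, -0.3, -0.7]
grip_width: 9.6
```

Emit:
arm_command(
  deltas=[
    [0,0,0,0],
    [0,0,0,0],
  ],
)

```text
time: 6.5
tool_pos: [493.8, 142.1, 45.0]
tcp_rot: [-1.571, -0.0, -0.145]
contact_force: [-0.3, 0.5, 1.2]
grip_width: 7.9
```

Held, at a width of 7.9 mm. Now I'll lead the bar up its arc.

Emit:
arm_command(
  deltas=[
    [0,-0.0051,0.0036,0],
    [0,-0.0048,0.0039,0],
    [0,-0.0045,0.0043,0],
    [0,0,0,0],
  ],
)

```text
time: 6.9
tool_pos: [495.4, 153.5, 59.8]
tcp_rot: [-1.572, -0.0, -0.144]
contact_force: [-0.9, -6.0, 0.4]
grip_width: 7.9
```

Emit:
arm_command(
  deltas=[
    [0,-0.0042,0.0046,0],
    [0,-0.0038,0.0049,0],
    [0,-0.0034,0.0052,0],
    [0,0,0,0],
  ],
)

```text
time: 7.3
tool_pos: [497.5, 167.8, 72.1]
tcp_rot: [-1.572, -0.001, -0.144]
contact_force: [-2.4, -8.2, 8.4]
grip_width: 7.9
```

Run:
```python
from h import *
p=cap('wrist'); o=bot.get_obs(); print(o['tool_pos'],o['contact_force'],o['grip_width'])
s=cap('scene')
a=cv2.resize(p['img'][170:330,210:350,::-1],(490,560),interpolation=cv2.INTER_CUBIC)
c=px(s,o['tool_pos']).astype(int)
b=cv2.resize(s['img'][c[1]-40:c[1]+40,c[0]-22:c[0]+22,::-1],(308,560),interpolation=cv2.INTER_CUBIC)
cv2.imwrite('pics/w5.png',np.hstack([a,b]))
```

```text
[497.5173835  167.63775145  71.96174391] [-2.04187433 -8.22306351  8.56891961] 7.598268890932838
```

View pics/w5.png

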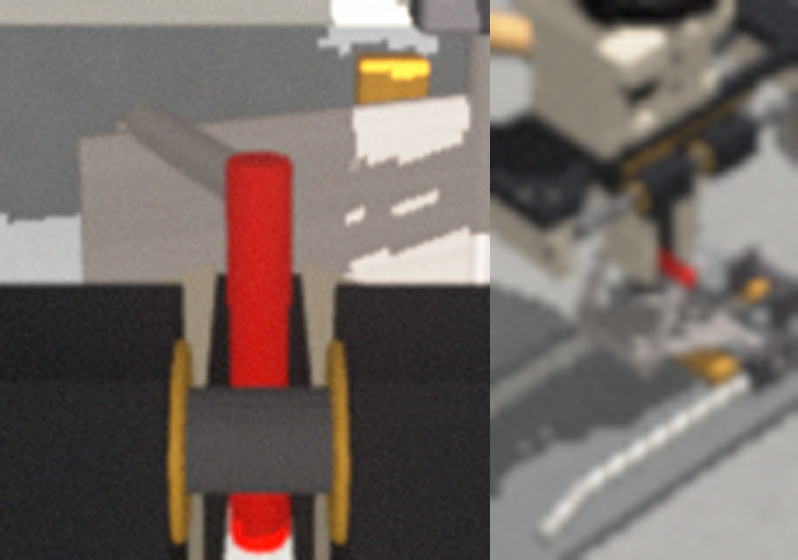

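The bar is held and the clip is rising. The tool runs slightly inside the arc (about 11 N radial), so I'll bias outwards.

Emit:
arm_command(
  deltas=[
    [0,-0.0038,0.005,0],
    [0,-0.0034,0.0053,0],
    [0,-0.0027,0.0055,0],
    [0,0,0,0],
  ],
)

```text
time: 7.8
tool_pos: [500.0, 185.0, 81.3]
tcp_rot: [-1.57, -0.001, -0.144]
contact_force: [-1.3, -2.4, 6.8]
grip_width: 7.7
```

Emit:
arm_command(
  deltas=[
    [0,-0.0022,0.006,0],
    [0,-0.0018,0.006,0],
    [0,-0.001,0.004,0],
    [0,0,0,0],
  ],
)

```text
time: 8.2
tool_pos: [502.3, 200.9, 85.6]
tcp_rot: [-1.57, -0.0, -0.145]
contact_force: [0.9, 1.3, 0.5]
grip_width: 8.1
```

Emit:
arm_command(
  deltas=[
    [0,0,0,0],
    [0,0,0,0],
    [0,0,0,0],
    [0,0,0,0],
  ],
  claw=165,
)

```text
time: 8.6
tool_pos: [501.9, 199.5, 85.4]
tcp_rot: [-1.571, 0.001, -0.146]
contact_force: [0.1, 0.5, 0.2]
grip_width: 31.5
```

Emit:
arm_command(
  deltas=[
    [0,-0.01,0.001,0],
    [0,-0.025,0,0],
    [0,-0.03,0,0],
    [0,-0.035,0,0],
    [0,0,0,0],
  ],
)

```text
time: 9.1
tool_pos: [504.9, 201.4, 191.1]
tcp_rot: [-1.567, -0.009, -0.145]
contact_force: [0.9, 0.0, 0.2]
grip_width: 32.4
```

Emit:
arm_command(
  deltas=[
    [0,0,0,8.4],
    [0,0,0,8.4],
    [0,0,0,8.4],
    [0,0,0,8.4],
    [0,0,0,8.4],
  ],
)

```text
time: 9.6
tool_pos: [502.0, 200.7, 185.5]
tcp_rot: [-1.571, 0.0, -0.884]
contact_force: [0.2, -0.7, -0.8]
grip_width: 32.5
```

Emit:
arm_command(
  deltas=[
    [0,0,0,8.4],
    [0,0,0,8.4],
    [0,0,0,8.4],
    [0,0,0,8.4],
    [0,0,0,8.1],
  ],
)

```text
time: 10.1
tool_pos: [502.0, 200.7, 185.5]
tcp_rot: [-1.571, -0.0, -1.612]
contact_force: [0.5, 0.2, -0.2]
grip_width: 32.3
```

Emit:
arm_command(
  deltas=[
    [0.0475,0.003,0.0066,0],
    [0.0475,0.003,0.0066,0],
    [0.0475,0.003,0.0066,0],
    [0.0475,0.003,0.0066,0],
    [0.0475,0.003,0.0066,0],
  ],
  claw=100,
)

```text
time: 10.6
tool_pos: [526.6, -39.6, 170.6]
tcp_rot: [-1.571, 0.0, -1.606]
contact_force: [1.0, 0.6, 0.2]
grip_width: 55.8
```

Emit:
arm_command(
  deltas=[
    [0.0475,0.003,0.0066,0],
    [0.0475,0.003,0.0066,0],
    [0.0475,0.003,0.0066,0],
    [0.0475,0.003,0.0066,0],
    [0.0475,0.003,0.0066,0],
  ],
)

```text
time: 11.1
tool_pos: [551.1, -278.2, 155.4]
tcp_rot: [-1.571, 0.0, -1.606]
contact_force: [1.5, -0.2, 0.2]
grip_width: 55.8
```

Emit:
arm_command(
  deltas=[
    [0.0475,0.003,0.0066,0],
    [0.0475,0.003,0.0066,0],
    [0,0,0,0],
  ],
)

```text
time: 11.4
tool_pos: [559.9, -377.6, 147.7]
tcp_rot: [-1.572, -0.001, -1.612]
contact_force: [0.4, 0.4, -0.1]
grip_width: 55.6
```

Run:
```python
from h import *
p=cap('wrist','w6.png'); o=bot.get_obs(); print(o['time'],o['tool_pos'],o['tcp_rot'],o['joint_positions'])
t=cap('top')
for d in vision.regions_of(p,'blue_plate_grip'):
    m=d['mask'].astype(np.uint8); q=np.argwhere(m)[:,::-1]; 
    W=np.array([ray(p,a,6)[:2] for a in q]).astype(np.float32); r=cv2.minAreaRect(W)
    print(d['confidence'],m.sum(),q.min(0),q.max(0),np.round(r[0],1),np.round(r[1],1),r[2])
a=cv2.resize(t['img'][195:255,220:350,::-1],(560,258),interpolation=cv2.INTER_CUBIC)
cv2.imwrite('pics/w6b.png',np.vstack([cv2.resize(p['img'][:,:,::-1],(560,340)),a]))
```

```text
11.45 [ 560.15404118 -374.50355853  147.96389387] [-1.57221765e+00  7.93086171e-04 -1.61014935e+00] [-7.02825325e-01  6.69291429e-01  1.15397522e+00 -2.58588344e-04
  1.31993425e+00 -6.63408468e-01]
0.69 13715 [248  24] [324 217] [ 567. -310.] [172.6  67.3] 88.69358825683594
```

View pics/w6b.png

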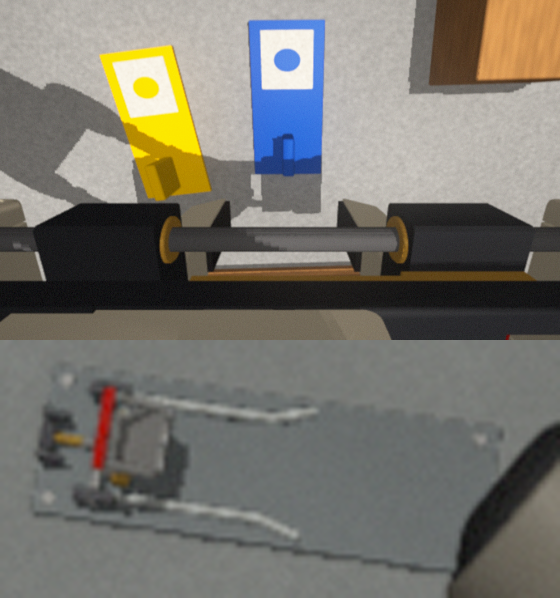

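The wrist view shows the blue plate, with its grip at about (286,155) in the scaled frame and yellow on the left. The top crop shows the clip up, with the red bar over the hinge.

Emit:
arm_command(
  deltas=[
    [-0.0077,0.02,0.0055,0],
    [0,0.025,0,0],
    [0,0.015,0,0],
    [0,0,0,0],
  ],
)

```text
time: 11.95
tool_pos: [566.3, -361.3, 87.5]
tcp_rot: [-1.575, 0.003, -1.604]
contact_force: [-0.1, 0.3, -0.1]
grip_width: 55.8
```

Run:
```python
from h import *
p=cap('wrist','w7.png'); o=bot.get_obs(); print(o['time'],o['tool_pos'],o['tcp_rot'])
T=np.eye(4);T[:3,:3]=R.from_euler('xyz',o['tcp_rot']).as_matrix();T[:3,3]=o['tool_pos']
im=p['img'][:,:,::-1].copy()
for dz in (0,):
  for u,v in ((-20,-5),(20,-5),(20,5),(-20,5)):
    for z in (6,52):
      a=np.radians(88.5); g=np.array([565.8,-366.5]); X=[g[0]+u*np.cos(a)-v*np.sin(a),g[1]+u*np.sin(a)+v*np.cos(a),z]
      cv2.circle(im,tuple(px(p,X).round().astype(int).tolist()),2,(0,255,0) if z==52 else (0,255,255),-1)
cv2.imwrite('pics/w7.png',cv2.resize(im[:330],(800,471)))
```

```text
12.0 [ 567.02366097 -362.26424421   89.23637206] [-1.57222976e+00  1.38706569e-03 -1.60427722e+00]
```

View pics/w7.png

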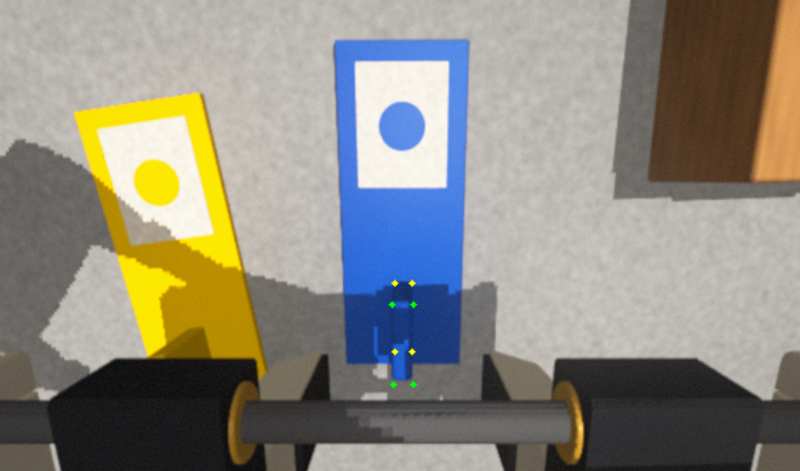

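The predicted grip corners overlay the grip to within 1–2 mm. I'll descend and grip.

Emit:
arm_command(
  deltas=[
    [0.0045,0.02,-0.001,0],
    [0,0.02,0,0],
    [0,0.02,0,0],
    [0,0.01,0,0],
    [0,0,0,0],
  ],
)

```text
time: 12.5
tool_pos: [565.8, -367.9, 19.2]
tcp_rot: [-1.572, 0.001, -1.606]
contact_force: [-0.2, 0.5, -0.9]
grip_width: 55.5
```

Emit:
arm_command(
  deltas=[
    [0,0,0,0],
    [0,0,0,0],
    [0,0,0,0],
    [0,0,0,0],
    [0,0,0,0],
  ],
  claw=255,
)

```text
time: 13.0
tool_pos: [566.0, -368.7, 19.8]
tcp_rot: [-1.57, -0.0, -1.606]
contact_force: [-0.7, -0.5, -0.1]
grip_width: 20.6
```

Emit:
arm_command(
  deltas=[
    [0,0,0,0],
    [0,0,0,0],
    [0,0,0,0],
  ],
)

```text
time: 13.3
tool_pos: [565.7, -368.6, 19.6]
tcp_rot: [-1.571, 0.0, -1.606]
contact_force: [-2.1, -0.1, 2.4]
grip_width: 10.0
```

The grip is held at 10.0 mm. I'll lift, turn 6.3° to the holder's heading and carry the plate to before the mouth.

Emit:
arm_command(
  deltas=[
    [0,-0.01,0,0],
    [0,-0.02,0,0],
    [0,-0.025,0,0],
    [0,-0.025,0,0],
    [0,0,0,0],
  ],
)

```text
time: 13.8
tool_pos: [568.0, -370.0, 103.9]
tcp_rot: [-1.564, -0.005, -1.606]
contact_force: [0.3, -0.8, -0.5]
grip_width: 9.7
```

Emit:
arm_command(
  deltas=[
    [0,0,0,3.2],
    [0,0,0,3.1],
    [-0.02,0,-0.011,0],
    [-0.03,0,-0.017,0],
    [-0.036,0,-0.02,0],
  ],
)

```text
time: 14.3
tool_pos: [529.9, -275.9, 97.8]
tcp_rot: [-1.572, 0.001, -1.717]
contact_force: [1.2, 1.3, -1.7]
grip_width: 9.6
```

Emit:
arm_command(
  deltas=[
    [-0.036,0,-0.02,0],
    [-0.036,0,-0.02,0],
    [-0.036,0,-0.02,0],
    [-0.036,0,-0.02,0],
    [-0.032,0,-0.018,0],
  ],
)

```text
time: 14.8
tool_pos: [457.8, -86.2, 98.5]
tcp_rot: [-1.572, 0.001, -1.716]
contact_force: [0.5, 0.9, -2.4]
grip_width: 9.9
```

Emit:
arm_command(
  deltas=[
    [0,0,0,0],
    [0,0,0,0],
    [0,0,0,0],
  ],
)

```text
time: 15.1
tool_pos: [459.9, -88.9, 99.2]
tcp_rot: [-1.57, -0.0, -1.716]
contact_force: [0.7, 0.5, -2.9]
grip_width: 9.8
```

Run:
```python
from h import *
p=cap('wrist'); o=bot.get_obs(); print(o['time'],o['tool_pos'],o['tcp_rot'],o['contact_force'],o['grip_width'])
cv2.imwrite('pics/w8raw.png',p['img'][:,:,::-1]); cv2.imwrite('pics/w8.png',cv2.resize(p['img'][:330,:,::-1],(800,471)))
```

```text
15.15 [459.88692233 -89.1143124   99.23425027] [-1.57044385e+00 -1.29470731e-04 -1.71687931e+00] [-0.53770438 -0.43566047 -2.55699083] 9.841136407399382
```

View pics/w8.png

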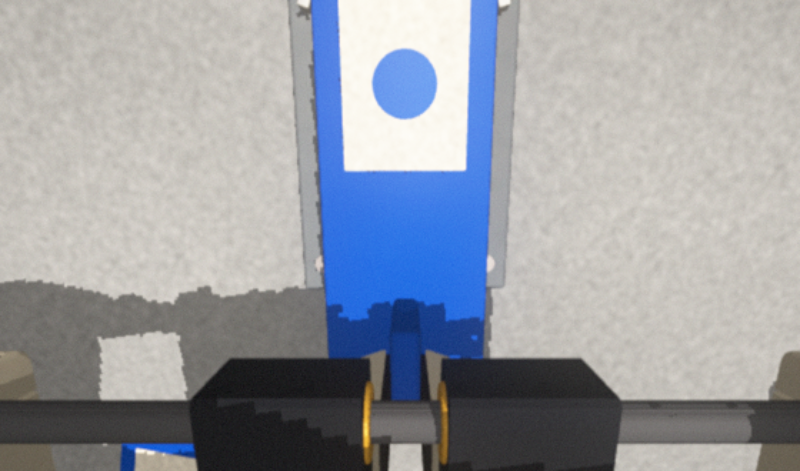

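The wrist view shows plate and bed nearly concentric, both centred near column 404 of 800. I'll fit both headings numerically.

Run:
```python
from h import *
p=cap('wrist'); o=bot.get_obs()
im=p['img'].astype(int); zp=o['tool_pos'][2]-19.6+6
blue=(im[...,2]>im[...,0]+60)
hsv=cv2.cvtColor(p['img'],cv2.COLOR_RGB2HSV)
L=[];Rr=[];BL=[];BR=[]
g=cv2.GaussianBlur(cv2.cvtColor(p['img'],cv2.COLOR_RGB2GRAY),(3,3),0).astype(float)
for r in range(8,195,3):
    c=np.where(blue[r,180:380])[0]+180
    L.append(ray(p,(c.min()-.5,r),zp)[:2]);Rr.append(ray(p,(c.max()+.5,r),zp)[:2])
    s=g[r]; a=c.min()-35; gl=np.diff(s[a:c.min()-9]); BL.append(ray(p,(a+gl.argmin()+.5,r),12)[:2])
    b=c.max()+6; gr=np.diff(s[b:b+35]); BR.append(ray(p,(b+gr.argmax()+.5,r),12)[:2])
def fit(P):
    vx,vy,x,y=cv2.fitLine(np.array(P,np.float32),cv2.DIST_HUBER,0,.01,.01).ravel()
    if vy<0: vx,vy=-vx,-vy
    return np.degrees(np.arctan2(vy,vx)),np.array([x,y])
th=np.radians(81.64); n=np.array([np.sin(th),-np.cos(th)]) # -y holder
org=np.array([488.6,110])
for nm,A,B in(('plate',L,Rr),('bed',BL,BR)):
    a,b=fit(A),fit(B); 
    print(nm,a[0],b[0],'offsets(-y)',(a[1]-org)@n,(b[1]-org)@n,'mean',((a[1]+b[1])/2-org)@n)
print('tcp', (o['tool_pos'][:2]-org)@n, np.degrees(o['tcp_rot'][2]))
```

```text
plate 81.68617 81.886604 offsets(-y) -31.357606070131226 34.34105440749373 mean 1.491724186013369
bed 81.67379 81.79189 offsets(-y) -55.90723145833533 57.96280397949552 mean 1.027801357230435
tcp 0.46299443563999254 -98.38925921930783
```

Plate heading is 81.8° against the bed's 81.7°, with 0.5 mm offset. Lowering to the bed.

Emit:
arm_command(
  deltas=[
    [0,0.02,-0.0005,0],
    [0,0.02,0,0],
    [0,0.015,0,0],
    [0,0.007,0,0],
    [0,0.003,0,0],
  ],
)

```text
time: 15.7
tool_pos: [458.8, -88.6, 33.8]
tcp_rot: [-1.572, 0.0, -1.717]
contact_force: [-0.6, -0.9, -3.1]
grip_width: 9.7
```

Emit:
arm_command(
  deltas=[
    [0,0.001,0,0],
    [0,0,0,0],
  ],
)

```text
time: 15.9
tool_pos: [459.3, -88.4, 33.9]
tcp_rot: [-1.57, -0.0, -1.716]
contact_force: [0.1, 1.1, -2.8]
grip_width: 9.4
```

Emit:
arm_command(
  deltas=[
    [0,0.0015,0,0],
    [-0.01,0,0,0],
    [-0.015,0,0,0],
    [-0.015,0,0,0],
    [0,0,0,0],
  ],
)

```text
time: 16.4
tool_pos: [464.7, -46.7, 32.2]
tcp_rot: [-1.571, 0.0, -1.714]
contact_force: [0.2, 0.2, -2.2]
grip_width: 9.6
```

Emit:
arm_command(
  deltas=[
    [-0.008,0,0,0],
    [-0.008,0,0,0],
    [-0.008,0,0,0],
    [-0.008,0,0,0],
    [0,0,0,0],
  ],
)

```text
time: 16.9
tool_pos: [469.4, -16.0, 32.0]
tcp_rot: [-1.571, 0.0, -1.715]
contact_force: [0.1, 0.6, -2.5]
grip_width: 9.7
```

Emit:
arm_command(
  deltas=[
    [-0.01,0,0,0],
    [-0.01,0,0,0],
    [-0.01,0,0,0],
    [-0.01,0,0,0],
    [0,0,0,0],
  ],
)

```text
time: 17.4
tool_pos: [475.2, 24.0, 32.0]
tcp_rot: [-1.571, 0.0, -1.714]
contact_force: [0.2, 0.4, -2.4]
grip_width: 9.6
```

Run:
```python
from h import *
o=bot.get_obs(); print(o['tool_pos'],o['contact_force'],o['moment'])
s=cap('scene'); c=px(s,[494,130,20]).astype(int)
cv2.imwrite('pics/s9.png',cv2.resize(s['img'][c[1]-60:c[1]+60,c[0]-80:c[0]+80,::-1],(800,600),interpolation=cv2.INTER_CUBIC))
```

```text
[475.20042326  24.00618203  32.02908265] [ 0.22860474  0.38467052 -2.39369593] [-0.14036133  0.11426005  0.00148642]
```

View pics/s9.png

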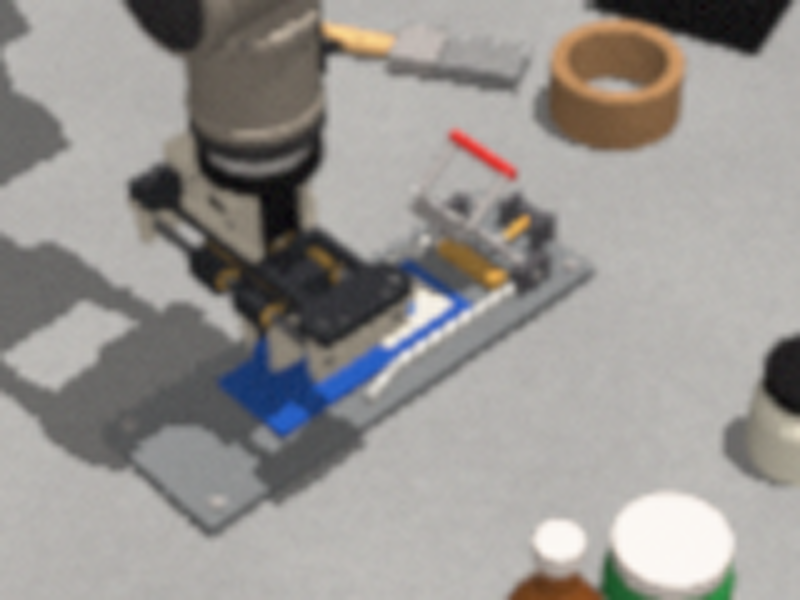

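The plate is between the rails and about 15 mm short of the brass stop. I'll creep.

Emit:
arm_command(
  deltas=[
    [-0.003,0.0002,0,0],
    [-0.003,0.0002,0,0],
    [-0.002,0,0,0],
    [0,0,0,0],
  ],
)

```text
time: 17.85
tool_pos: [476.3, 30.7, 31.6]
tcp_rot: [-1.571, 0.0, -1.716]
contact_force: [0.3, 1.1, -1.1]
grip_width: 9.8
```

Emit:
arm_command(
  deltas=[
    [-0.001,0,0,0],
    [-0.001,0,0,0],
    [0,0,0,0],
  ],
)

```text
time: 18.15
tool_pos: [476.6, 32.6, 31.6]
tcp_rot: [-1.571, 0.0, -1.716]
contact_force: [-0.0, -0.4, -1.6]
grip_width: 9.5
```

Emit:
arm_command(
  deltas=[
    [-0.001,0,0,0],
    [-0.001,0,0,0],
    [0,0,0,0],
  ],
)

```text
time: 18.45
tool_pos: [476.8, 34.7, 31.6]
tcp_rot: [-1.571, 0.0, -1.716]
contact_force: [0.1, 0.3, -1.0]
grip_width: 9.9
```

Emit:
arm_command(
  deltas=[
    [-0.001,0,0,0],
    [-0.001,0,0,0],
    [0,0,0,0],
  ],
)

```text
time: 18.75
tool_pos: [477.1, 36.7, 31.6]
tcp_rot: [-1.571, 0.0, -1.716]
contact_force: [-0.2, -0.3, -1.6]
grip_width: 9.5
```

Emit:
arm_command(
  deltas=[
    [-0.001,0,0,0],
    [-0.0005,0,0,0],
    [0,0,0,0],
  ],
)

```text
time: 19.05
tool_pos: [477.3, 38.1, 31.6]
tcp_rot: [-1.571, 0.0, -1.716]
contact_force: [-0.4, 0.1, -0.8]
grip_width: 9.4
```

Emit:
arm_command(
  deltas=[
    [-0.001,0,0,0],
    [-0.0005,0,0,0],
    [0,0,0,0],
  ],
)

```text
time: 19.35
tool_pos: [477.6, 39.6, 31.6]
tcp_rot: [-1.571, 0.0, -1.716]
contact_force: [-0.3, -0.4, -1.1]
grip_width: 9.7
```

Emit:
arm_command(
  deltas=[
    [-0.001,0,0,0],
    [-0.0005,0,0,0],
    [0,0,0,0],
  ],
)

```text
time: 19.65
tool_pos: [477.8, 41.1, 31.6]
tcp_rot: [-1.571, 0.0, -1.716]
contact_force: [-0.8, 0.1, -2.0]
grip_width: 9.9
```

Emit:
arm_command(
  deltas=[
    [-0.001,0,0,0],
    [-0.0005,0,0,0],
    [0,0,0,0],
  ],
)

```text
time: 19.95
tool_pos: [478.0, 42.6, 31.6]
tcp_rot: [-1.571, 0.0, -1.716]
contact_force: [1.0, 0.1, -1.0]
grip_width: 9.7
```

Emit:
arm_command(
  deltas=[
    [-0.001,0,0,0],
    [-0.0005,0,0,0],
    [0,0,0,0],
  ],
)

```text
time: 20.25
tool_pos: [478.2, 44.1, 31.6]
tcp_rot: [-1.571, 0.0, -1.716]
contact_force: [-0.6, -0.3, -1.3]
grip_width: 9.7
```

Emit:
arm_command(
  deltas=[
    [-0.001,0,0,0],
    [-0.0005,0,0,0],
    [0,0,0,0],
  ],
)

```text
time: 20.55
tool_pos: [478.4, 45.3, 31.6]
tcp_rot: [-1.571, -0.0, -1.716]
contact_force: [0.3, -2.1, -0.6]
grip_width: 10.0
```

Emit:
arm_command(
  deltas=[
    [-0.001,0,0,0],
    [-0.0005,0,0,0],
    [0,0,0,0],
  ],
)

```text
time: 20.85
tool_pos: [478.5, 45.4, 31.8]
tcp_rot: [-1.571, -0.002, -1.715]
contact_force: [-2.1, -9.2, 1.6]
grip_width: 10.0
```

Run:
```python
from h import *
s=cap('scene')
im=s['img'].astype(int); m=(im[...,2]>im[...,0]+50)
c=px(s,[494,130,20]).astype(int)
cv2.imwrite('pics/s10.png',cv2.resize(s['img'][c[1]-35:c[1]+25,c[0]-25:c[0]+45,::-1],(700,600),interpolation=cv2.INTER_CUBIC))
print(bot.get_obs()['contact_force'])
```

```text
[ -2.80245759 -10.97805627   1.97108114]
```

View pics/s10.png

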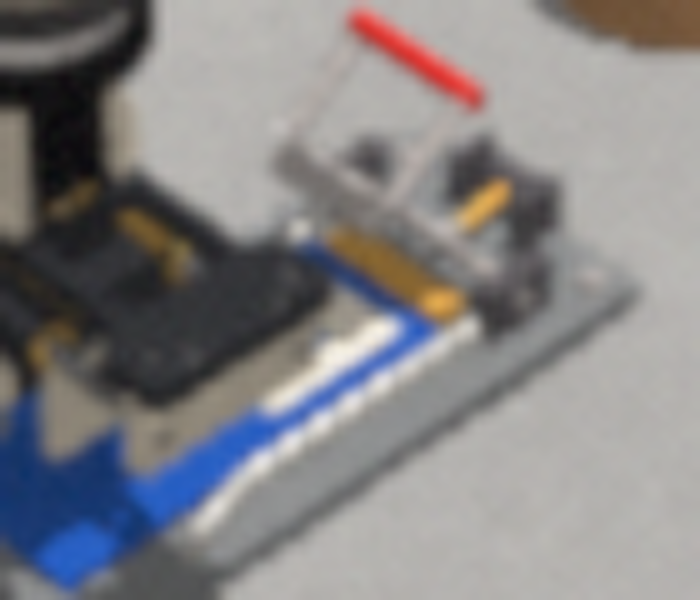

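The plate is against the stop, at about 11 N. I'll ease back slightly and hold.

Emit:
arm_command(
  deltas=[
    [0.0004,0,0,0],
    [0,0,0,0],
  ],
)

```text
time: 21.1
tool_pos: [478.5, 45.4, 31.8]
tcp_rot: [-1.571, -0.001, -1.716]
contact_force: [-1.8, -8.7, 1.1]
grip_width: 9.6
```

Emit:
arm_command(
  deltas=[
    [0,0,0,0],
    [0,0,0,0],
    [0,0,0,0],
  ],
)

```text
time: 21.4
tool_pos: [478.4, 45.4, 31.7]
tcp_rot: [-1.571, -0.002, -1.716]
contact_force: [-1.4, -7.9, 1.2]
grip_width: 9.4
```

Emit:
arm_command(
  deltas=[
    [0,0,0,0],
    [0,0,0,0],
    [0,0,0,0],
    [0,0,0,0],
  ],
)

```text
time: 21.8
tool_pos: [478.4, 45.4, 31.8]
tcp_rot: [-1.571, -0.002, -1.716]
contact_force: [-1.7, -7.2, 0.8]
grip_width: 10.1
```

Emit:
arm_command(
  deltas=[
    [0.0004,0,0,0],
    [0,0,0,0],
  ],
)

```text
time: 22.0
tool_pos: [478.4, 45.4, 31.7]
tcp_rot: [-1.571, -0.001, -1.716]
contact_force: [-1.4, -5.7, 0.6]
grip_width: 9.7
```

Emit:
arm_command(
  deltas=[
    [0,0,0,0],
    [0,0,0,0],
    [0,0,0,0],
    [0,0,0,0],
  ],
  claw=130,
)

```text
time: 22.4
tool_pos: [478.7, 46.3, 31.7]
tcp_rot: [-1.57, 0.0, -1.716]
contact_force: [-0.1, 1.4, -0.3]
grip_width: 36.8
```

Emit:
arm_command(
  deltas=[
    [0,-0.015,0,0],
    [0,-0.03,0,0],
    [0,-0.04,0,0],
    [0,-0.045,0,0],
    [0,-0.035,0,0],
  ],
)

```text
time: 22.9
tool_pos: [478.8, 46.3, 199.2]
tcp_rot: [-1.569, 0.0, -1.716]
contact_force: [0.7, -0.1, 0.4]
grip_width: 45.0
```

Emit:
arm_command(
  deltas=[
    [0,0,0,-8.2],
    [0,0,0,-8.2],
    [0,0,0,-8.2],
    [0,0,0,-8.2],
    [0,0,0,-8.2],
  ],
)

```text
time: 23.4
tool_pos: [478.4, 46.3, 196.6]
tcp_rot: [-1.571, 0.0, -0.994]
contact_force: [1.1, 0.3, -0.6]
grip_width: 44.9
```

Emit:
arm_command(
  deltas=[
    [0,0,0,-8.2],
    [0,0,0,-8.2],
    [0,0,0,-8.2],
    [0,0,0,-8.2],
    [0,0,0,-8.2],
  ],
  claw=165,
)

```text
time: 23.9
tool_pos: [478.4, 46.3, 196.6]
tcp_rot: [-1.571, 0.0, -0.279]
contact_force: [0.1, 0.9, 0.0]
grip_width: 32.4
```

Emit:
arm_command(
  deltas=[
    [0,0,0,-8.0],
    [0,0,0.04,0],
    [0,0,0.045,0],
    [0,0,0.043,0],
    [0,0,0.03,0],
  ],
)

```text
time: 24.4
tool_pos: [501.3, 205.1, 196.6]
tcp_rot: [-1.57, -0.0, -0.144]
contact_force: [-0.1, -0.0, -0.5]
grip_width: 32.5
```

Emit:
arm_command(
  deltas=[
    [0,0,0,0],
    [0,0,0,0],
  ],
)

```text
time: 24.6
tool_pos: [501.0, 202.8, 196.3]
tcp_rot: [-1.571, 0.001, -0.143]
contact_force: [-0.5, 0.2, 0.3]
grip_width: 32.9
```

```bash
cat > bar.py <<'E'
from h import *
p=cap('wrist','bar_%d.png'%int(bot.get_obs()['time']*100)); o=bot.get_obs(); print(o['time'],o['tool_pos'],o['tcp_rot'],o['grip_width'],o['contact_force'])
im=p['img'].astype(int); m=((im[...,0]>110)&(im[...,1]<70)&(im[...,2]<70)).astype(np.uint8)
n,l,st,c=cv2.connectedComponentsWithStats(m); i=1+st[1:,4].argmax(); print(st[i],c[i])
q=np.argwhere(l==i)[:,::-1]; a=q[q[:,1]<=st[i,1]+3].mean(0); b=q[q[:,1]>=st[i,1]+st[i,3]-4].mean(0)
for z in (109,71): print(z,ray(p,c[i],z).round(1),ray(p,a,z).round(1),ray(p,b,z).round(1))
E
python3 bar.py
```

```text
24.65 [501.05297932 202.03083054 196.40453874] [-1.57133037e+00  5.42443797e-04 -1.44772934e-01] 32.09002856505554 [ 0.47552732 -0.23817489 -0.32382779]
[280 179  11  69 652] [284.42177914 212.23159509]
109 [501.2 203.9 109. ] [475.4 207.8 109. ] [529.9 199.7 109. ]
71 [511.3 202.5  71. ] [481.7 206.9  71. ] [544.3 197.7  71. ]
```

Emit:
arm_command(
  deltas=[
    [0.001,0.03,0.002,0],
    [0,0.03,0,0],
    [0,0.025,0,0],
    [0,0.018,0,0],
    [0,0.009,0,0],
  ],
)

```text
time: 25.15
tool_pos: [501.9, 202.7, 83.2]
tcp_rot: [-1.572, 0.002, -0.147]
contact_force: [0.2, 0.2, 0.8]
grip_width: 32.5
```

```bash
python3 bar.py
```

```text
25.2 [501.62911815 202.79475107  82.57842891] [-1.57219403  0.00320173 -0.14692212] 32.36897501631196 [-0.46621568 -0.49049535 -0.44209093]
[ 276  215   19   66 1132] [285.21201413 247.85070671]
109 [489.5 205.9 109. ] [474.3 208.1 109. ] [505.4 203.6 109. ]
71 [504.1 203.9  71. ] [485.  206.7  71. ] [524.1 200.9  71. ]
```

Emit:
arm_command(
  deltas=[
    [0,0,0.001,0],
    [0,0,0,0],
    [0,0,0,0],
    [0,0,0,0],
    [0,0,0,0],
  ],
  claw=255,
)

```text
time: 25.7
tool_pos: [503.2, 203.3, 85.7]
tcp_rot: [-1.574, -0.001, -0.145]
contact_force: [-1.1, -8.5, 3.7]
grip_width: 7.8
```

Emit:
arm_command(
  deltas=[
    [0,0,0,0],
    [0,0,0,0],
  ],
)

```text
time: 25.9
tool_pos: [503.2, 203.3, 85.7]
tcp_rot: [-1.574, -0.001, -0.145]
contact_force: [-1.6, -8.3, 4.4]
grip_width: 8.1
```

Emit:
arm_command(
  deltas=[
    [0,0.0005,-0.006,0],
    [0,0.0011,-0.0061,0],
    [0,0.0016,-0.006,0],
    [0,0,0,0],
  ],
)

```text
time: 26.3
tool_pos: [500.9, 187.6, 82.3]
tcp_rot: [-1.569, -0.002, -0.146]
contact_force: [0.5, 3.3, 5.8]
grip_width: 7.9
```

Emit:
arm_command(
  deltas=[
    [0,0.0014,-0.0058,0],
    [0,0.0021,-0.0057,0],
    [0,0.0027,-0.0055,0],
    [0,0,0,0],
  ],
)

```text
time: 26.7
tool_pos: [498.0, 169.5, 74.9]
tcp_rot: [-1.571, -0.0, -0.146]
contact_force: [3.1, 1.7, 2.0]
grip_width: 7.5
```

Emit:
arm_command(
  deltas=[
    [0,0.0033,-0.0052,0],
    [0,0.0037,-0.0049,0],
    [0,0.0041,-0.0046,0],
    [0,0,0,0],
  ],
)

```text
time: 27.1
tool_pos: [495.5, 154.9, 63.3]
tcp_rot: [-1.572, 0.001, -0.146]
contact_force: [4.0, -1.7, -1.1]
grip_width: 8.0
```

Emit:
arm_command(
  deltas=[
    [0,0.0022,-0.0022,0],
    [0,0.0023,-0.0021,0],
    [0,0.0023,-0.002,0],
    [0,0,0,0],
  ],
)

```text
time: 27.5
tool_pos: [494.6, 149.3, 57.0]
tcp_rot: [-1.571, 0.0, -0.145]
contact_force: [3.8, -2.5, 1.1]
grip_width: 7.8
```

Emit:
arm_command(
  deltas=[
    [0,0.0012,-0.001,0],
    [0,0.0012,-0.001,0],
    [0,0,0,0],
  ],
)

```text
time: 27.8
tool_pos: [494.4, 147.6, 54.8]
tcp_rot: [-1.571, 0.0, -0.145]
contact_force: [3.3, -3.1, 0.6]
grip_width: 7.6
```

Emit:
arm_command(
  deltas=[
    [0,0.0012,-0.001,0],
    [0,0,0,0],
  ],
)

```text
time: 28.0
tool_pos: [494.3, 146.7, 53.6]
tcp_rot: [-1.571, 0.0, -0.145]
contact_force: [3.8, -3.7, -0.4]
grip_width: 7.7
```

Emit:
arm_command(
  deltas=[
    [0,0.001,-0.0008,0],
    [0,0,0,0],
  ],
)

```text
time: 28.2
tool_pos: [494.1, 146.0, 52.6]
tcp_rot: [-1.571, -0.0, -0.145]
contact_force: [2.6, -3.7, 0.9]
grip_width: 7.9
```

Emit:
arm_command(
  deltas=[
    [0,0.0008,-0.0006,0],
    [0,0,0,0],
  ],
)

```text
time: 28.4
tool_pos: [494.0, 145.4, 51.8]
tcp_rot: [-1.571, 0.0, -0.145]
contact_force: [4.0, -3.7, -0.6]
grip_width: 7.5
```

Emit:
arm_command(
  deltas=[
    [0,0.0008,-0.0006,0],
    [0,0,0,0],
  ],
)

```text
time: 28.6
tool_pos: [494.0, 145.1, 51.4]
tcp_rot: [-1.57, -0.0, -0.145]
contact_force: [2.0, -2.0, 3.5]
grip_width: 7.8
```

Emit:
arm_command(
  deltas=[
    [0,0.0008,-0.0006,0],
    [0,0,0,0],
  ],
)

```text
time: 28.8
tool_pos: [494.2, 145.1, 51.3]
tcp_rot: [-1.569, -0.001, -0.145]
contact_force: [0.6, 1.5, 8.7]
grip_width: 8.0
```

The clip has landed on the plate at bar position y≈145.1, θ≈0.07. I'll ease off and let go.

Emit:
arm_command(
  deltas=[
    [0,-0.0008,0.0004,0],
    [0,0,0,0],
  ],
)

```text
time: 29.0
tool_pos: [494.1, 145.1, 51.3]
tcp_rot: [-1.57, -0.0, -0.145]
contact_force: [3.4, -0.6, 3.2]
grip_width: 7.7
```

Emit:
arm_command(
  deltas=[
    [0,0,0,0],
    [0,0,0,0],
    [0,0,0,0],
    [0,0,0,0],
  ],
  claw=150,
)

```text
time: 29.4
tool_pos: [493.4, 144.6, 50.8]
tcp_rot: [-1.571, 0.001, -0.145]
contact_force: [0.2, 0.3, 0.0]
grip_width: 34.8
```

Emit:
arm_command(
  deltas=[
    [0,-0.01,0,0],
    [0,-0.02,0,0],
    [0,-0.035,0,0],
    [0,-0.04,0,0],
    [0,-0.04,0,0],
  ],
)

```text
time: 29.9
tool_pos: [493.5, 144.5, 198.2]
tcp_rot: [-1.571, 0.0, -0.145]
contact_force: [1.5, 0.1, -0.5]
grip_width: 38.3
```

Emit:
arm_command(
  deltas=[
    [0,0,0,0],
    [0,0,0,0],
  ],
)

```text
time: 30.1
tool_pos: [494.1, 144.6, 197.3]
tcp_rot: [-1.57, -0.002, -0.145]
contact_force: [-0.3, 0.6, -0.3]
grip_width: 37.8
```

Run:
```python
from h import *
o=bot.get_obs(); print(o['time'],o['tool_pos'],o['contact_force'],o['grip_width'])
s=cap('scene'); c=px(s,[494,90,20]).astype(int)
p=cap('wrist')
a=cv2.resize(s['img'][c[1]-50:c[1]+50,c[0]-75:c[0]+75,::-1],(800,533),interpolation=cv2.INTER_CUBIC)
b=cv2.resize(p['img'][100:260,50:430,::-1],(380,160)); a[-160:,-380:]=b
cv2.imwrite('pics/fin.png',a)
print(np.round(np.array([px(p,[0,0,0])]),0)); t=cap('top'); print('yellow',find(t,'yellow_plate_grip'),'blue',find(t,'blue_plate_grip'))
```

```text
30.1 [494.12116401 144.63844654 197.25681734] [-0.34953435  0.55769402 -0.33571495] 37.792463496674934
[[   2. -413.]]
yellow [(0.84, [443.0, -335.0, 6.0])] blue [(0.77, [274.0, -239.0, 7.0]), (0.64, [465.0, 92.0, 18.0])]
```

Run:
```python
from h import *
t=cap('top'); p=cap('wrist'); th=np.radians(81.7); u=np.array([np.cos(th),np.sin(th)]); v=np.array([-u[1],u[0]]); org=np.array([488.8,109.2])
for nm,c in(('top',t),('wrist',p)):
    im=c['img'].astype(int); blue=(im[...,2]>im[...,0]+50)&(im[...,2]>80)
    P=np.array([[ (ray(c,q,18)[:2]-org)@u,(ray(c,q,18)[:2]-org)@v] for q in np.argwhere(blue)[:,::-1]])
    k=(P[:,0]>-160)&(P[:,0]<120)&(abs(P[:,1])<60); print(nm,k.sum(),'x',np.percentile(P[k,0],[.2,99.8]).round(1),'y',np.percentile(P[k,1],[1,99]).round(1))
    red=(im[...,0]>110)&(im[...,1]<75)&(im[...,2]<75)
    q=np.argwhere(red)[:,::-1]; B=np.array([[ (ray(c,a,76)[:2]-org)@u,(ray(c,a,76)[:2]-org)@v] for a in q]); k=(abs(B[:,0])<150)&(abs(B[:,1])<60); print('bar x,y',B[k].mean(0).round(1))
    br=(im[...,0]>im[...,2]+60)&(im[...,1]>im[...,2]+30)
    q=np.argwhere(br)[:,::-1]; B=np.array([[ (ray(c,a,21)[:2]-org)@u,(ray(c,a,21)[:2]-org)@v] for a in q]); k=(B[:,0]>50)&(B[:,0]<100)&(abs(B[:,1])<35); print('brass',k.sum(),B[k].min(0).round(1) if k.any() else '',B[k].max(0).round(1) if k.any() else '')
```

```text
top 293 x [-92.2  70.6] y [-31.3  31.9]
bar x,y [37.7  3.8]
brass 4 [85.4 24.9] [89.1 28.6]
wrist 6498 x [-96.1  77.9] y [-32.2  33.1]
bar x,y [36.8  0.5]
brass 118 [ 79.8 -28. ] [93.7 28. ]
```

```bash
python3 -c "
from plant import job,bot
print(job.close_job()); print(bot.get_obs()['time'])"
```

```text
the job is handed in; nothing more can be done
None
the job is handed in; nothing more can be done
```

The job was done in the order asked and handed in at about 30 s of the 72 s allowed. I raised the clip until it stayed up. The farthest-right blue plate went in panel first and was held on the brass stop at about 7–9 N for well over half a second, after a brief first contact of about 11 N. I then led the bar down; contact on the plate peaked at about 9 N and was eased to about 5 N before I let go.

**Last checks**
- **Clip:** the bar sits at holder x ≈ 37 mm, where 37.3 is expected with the clip down on a plate.
- **Plate:** the leading edge reads at 78 mm in the wrist view and the visible brass starts at about 80 mm. That is contact within pixel error, but not an independent proof of zero gap. The top camera read the edge at 71 mm, which I put down to its coarser view and the clip hiding part of it.
- **Bystanders:** the yellow plate and the other blue plate are within 2 mm of where they started. The remaining objects on the bench were not re-measured.
- **Robot:** the gripper is open and clear, about 120 mm above the bar.

**What went wrong or stayed unchecked**
- My first pinch on the bar closed on nothing. The fingertips appeared to end about 20 mm higher than the stated geometry implied. I reopened, went about 17 mm lower and gripped it.
- The picture limit was reached, so the final state was checked from measurements only, not by eye.

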